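# Open the tight tea tin in its hold-down bracket and set it out

### The job

Push the closed tea tin by its side, not by its knob, along the counter into the steel bracket until its foot is fully home against the stop, so that the bracket's lips hold the foot down; then draw the tight lid straight up off it by the knob and set the lid down gently, knob up, wholly on the black trivet. Then slide the open tin back out of the bracket along the counter until it stands wholly on the flat cork mat, let go and come clear. Never lift or tip the tin, keep the lid level throughout, and leave the mug, salt cellar and tong where they are.

Things in the scene. Friction and masses are not known exactly. Their poses are not given: they have to be found in the camera images.
- tin: Steel tea tin, 0.3 to 0.5 kg without lid, empty, loose on the counter. Origin: centre of its underside; z up. Foot: solid disc 108 mm in diameter, 8 mm thick. On it a round tube, outside diameter 72 mm, inside 65 mm, open at the top; rim 74 mm above the underside, inner floor 12 mm. Four sprung steel dimples (34 mm up) grip the lid from within.
- lid: Deep round aluminium lid, 0.13 kg, loose, 83 mm outside, 76 mm inside, 58 mm high, top 4 mm thick. Origin: centre of its lower edge; z up. At the start fully on the tin, lower edge 20 mm and top face 78 mm above the counter. Must rise 54 mm to clear the rim; holds with about 10 N (8 to 13), more than the tin weighs: the tin comes up with it unless its foot is held down.
- lid_knob: Dark wooden knob, an upright cylinder 24 mm in diameter and 30 mm high, fixed in the centre of the lid's top; with the lid on, its top is 108 mm above the counter. Origin: centre of its foot, 58 mm above the lid's origin, on the lid's axis. z up.
- bracket: Low steel hold-down bracket screwed to the counter, U-shaped. Origin: on the counter, where the tin's axis is when fully home; the tin slides in along the bracket's +x. Side walls 115 mm apart, 16 mm high, with inward lips 12 to 16 mm above the counter, from x = -40 to 44 mm, 92 mm apart: they come over the tin's foot and the lid passes between. Stop wall 12 mm high at x = 55 mm.
- bracket_mouth (a point): Point on the counter at the bracket's mouth, on its centre line, 71 mm before the bracket's origin (x = -71 mm); same axes. From here two wings 12 mm high flare outwards at 36 degrees to x = -119 mm, where they stand 185 mm apart, and guide the tin's foot in.
- trivet: Black plastic trivet with an open web, loose, round, 130 mm in diameter, 10 mm high, flat top. Origin: centre of its underside.
- mat: Flat round cork mat, 150 mm in diameter, thinner than 1 mm: the tin slides onto it freely. Origin: its centre on the counter.
- mug: Yellow ceramic mug, 82 mm in diameter and 92 mm high, standing on the counter; leave alone. Origin: centre of its underside.
- salt: Glass salt cellar with hinged steel lid, 62 mm in diameter and about 50 mm high; leave alone. Origin: centre of its underside.
- tong: Spring steel tong locked closed, lying on the counter, 250 mm long, 34 mm wide, 21 mm high; leave alone. Origin: at about mid length, on the counter; its x axis runs along it.

How it is judged:
By the outcome, as a careful person would: the job done as asked, in the order asked, and still so for the second after the job is handed in, with the robot touching nothing.
It also fails if it takes over 72 s, if anything falls off the work surface, if the arm or the gripper's body presses on something with over 40 N, if the wrist force passes 120 N, or if a joint passes its speed limit or range.

### The arm

A 6-joint arm with a two-finger parallel gripper is mounted at the origin on the work surface. World frame = base frame: x ahead of the robot, y to its left, z up, the work surface at z = 0. Lengths are in m, angles in rad, forces in N, time in s.
With the tool pointing down it reaches from about 0.375 to 0.9 m from the base axis. Payload 3.1 kg.
Tool frame: the origin (TCP) lies at the very end of the fingers, on their centre line; the grasp point (between the pads) lies 19 mm behind it (manip.hold_point_z is the distance from the TCP to the grasp point, in m); y points along the fingers, z is the direction in which the jaws open and shut, and the axes are right-handed (so a half turn about y gives the same grasp; the last joint's range is limited). The gripper opens to 85 mm and grips with 20 to 120 N. Pads are 22 mm wide; open, the fingers measure 114 mm over their backs; the gripper's body (76 mm by 85 mm) begins 54 mm behind the grasp point. The pads swing forward as they close: fully open they stand 13 mm farther back than shut.
Start: joints at [-1.51, 0.527, 1.433, -0, 1.181, -0.178], TCP at [0.148, -0.607, 0.231] pointing down, gripper open.
Joint ranges: [-3.08, 3.08], [-0.75, 2.2], [0.22, 2.44], [-1.43, 4.57], [0, 2.65], [-2.85, 2.85]. Speed limits (rad/s): [2.79, 2.79, 3.14, 3.14, 3.14, 3.14].

### API

Orientations are given as a unit quaternion [x, y, z, w].
In Python, from station import manip, eyes, workorder gives the robot as it stands. The module is installed in compiled form; this text tells all that it offers.
- The arm moves only by the shell command python3 -m jog 'ROWS' [OPENING] [FORCE]. ROWS is JSON, a list of rows, each a list of 2 entries, a list of its own where there are three numbers: the shift along the tool's x, y, z in cm, then the turn about the tool's y in rad. A call has 1 to 20 rows; each row is the pose to reach, as a shift and turn from the pose commanded when the call began, along the tool's axes at that moment; what a row does not reach only later rows make up. A row lasts 1/12 s, in which the tool goes at most 41.7 mm and 7.16 degrees, less where a joint would pass 70% of its speed; a pose out of reach is approached as far as the arm can. A call with a gripper value outside its range is refused whole. OPENING is the finger opening in cm, from 0 to 8.54, set as the call begins (- or left out, the last holds). The fingers move at their own pace and stop on an object; FORCE is the grip in N (left out, the last holds). Time passes only in rows, so rows that repeat a pose let the fingers close. It gives the time, the measured TCP pose, the force and the opening at its end, in the units of the state.
- manip.sense(): the state, without advancing time (a new reading comes with each control period).
- eyes.snapshot(name): name is "side" or "top" or "wrist"; returns a dict with "frame" (400x640x3 uint8, red, green, blue), "vfov" (degrees; the focal length in pixels is half the picture's height over the tangent of half this angle, whatever the lens; pixels are square), "cx", "cy" (the principal point, pixels), "k1" (the pictures are not rectified: a ray, as slopes to the right and down, at radius r is drawn at 1 + k1 r^2 times it, then the intrinsics apply), "rvec" (rotation vector, rad) and "tvec" (3), from world to camera coordinates, as OpenCV has them. Camera axes: x right, y down, z forward; pixel columns grow to the right and rows downward; lengths in m; the calibration is good to about 2 mm. A picture is of the moment at which its call begins. There is no depth.
- workorder.sign_off(): hands the job in, once; it reports no verdict.
The state is a dict: "t": time; "q": joint angles; "qd": joint speeds; "tau": joint torques, N m; "tcp_pos": TCP position; "tool_rot": TCP orientation; "force": force on the tool from outside, world axes, zero at the start; "ft_torque": the same for the moment, N m; "finger_gap": opening from 0.0 (shut) to 1.0 (fully open).
Only numpy, scipy, OpenCV 4.12 (cv2) and the standard library are available. Lean on these libraries where they do the work, as an engineer would, in place of code of your own. Each camera call takes 0.05 s, during which the arm holds its last target. There are 200 camera calls.

## Working session

There is one attempt and no reset: what is moved stays moved. The work goes in short steps, Python scripts to look and compute and a shell command to move; the robot and the scene stay as the last step left them, time stands still between calls to the robot, and variables do not carry over. Pictures are saved under pics/ and viewed, about 8 in all and at most 12, crops included, and the job is handed in when it is done.

```bash
mkdir -p pics
cat > h.py <<'E'
from station import manip, eyes, workorder
import numpy as np, cv2
def snap(n,save=None):
    s=eyes.snapshot(n)
    if save: cv2.imwrite('pics/'+save,s['frame'][:,:,::-1])
    return s
def ray(s,u,v):
    f=200/np.tan(np.radians(s['vfov'])/2)
    d=np.array([(u-s['cx'])/f,(v-s['cy'])/f]); r=d.copy()
    for _ in range(30): r=d/(1+s['k1']*(r@r))
    R=cv2.Rodrigues(np.array(s['rvec'],float))[0]; t=np.array(s['tvec'],float)
    return -R.T@t, R.T@np.array([r[0],r[1],1.])
def onz(s,u,v,z):
    o,d=ray(s,u,v); return o+d*(z-o[2])/d[2]
def tri(a,b):
    (o,d),(p,e)=a,b
    k=np.linalg.lstsq(np.c_[d,-e],p-o,rcond=None)[0]
    x,y=o+d*k[0],p+e*k[1]; return (x+y)/2,np.linalg.norm(x-y)
def proj(s,P):
    f=200/np.tan(np.radians(s['vfov'])/2)
    R=cv2.Rodrigues(np.array(s['rvec'],float))[0]; c=R@np.array(P)+np.array(s['tvec'],float)
    x=c[:2]/c[2]; x=x*(1+s['k1']*(x@x)); return f*x+[s['cx'],s['cy']]
E
python3 - <<'E'
from h import *
import pickle
a=snap('top','top0.png');b=snap('side','side0.png');pickle.dump((a,b),open('s0.pkl','wb'))
for s in(a,b):print({k:v for k,v in s.items() if k!='frame'},ray(s,320,200))
st=manip.sense();print(st, manip.hold_point_z)
cv2.imwrite('pics/both0.png',np.vstack([a['frame'],b['frame']])[:,:,::-1])
E
```

```text
{'vfov': 53.626171582860344, 'cx': 312.41291402338305, 'cy': 196.8745236196301, 'k1': -0.08471871853650499, 'rvec': array([ 2.14009086, -2.17829804,  0.16453183]), 'tvec': array([0.0350224 , 0.56191451, 0.85752502])} (array([0.44196727, 0.0413329 , 0.92481359]), array([ 0.12638074, -0.03719769, -0.99150102]))
{'vfov': 42.165146305760516, 'cx': 324.3008019292795, 'cy': 200.46727646167224, 'k1': -0.16337140149186752, 'rvec': array([ 2.35447011, -0.0787111 ,  0.00642087]), 'tvec': array([-0.54658277,  0.12001433,  1.18969099])} (array([ 0.51849344, -0.78852383,  0.91537727]), array([ 0.02005976,  0.70796021, -0.70601663]))
{'t': 0.1, 'q': array([-1.51047889e+00,  5.28398499e-01,  1.43375756e+00,  4.29980379e-06,
        1.18143119e+00, -1.78533279e-01]), 'qd': array([-0.00048733, -0.0016833 , -0.0028624 ,  0.00078757,  0.00109665,
       -0.00070931]), 'tau': array([-2.45013780e-04, -4.43304455e+01, -1.78587288e+01, -2.28953159e-04,
        3.89968656e-03,  4.79463381e-06]), 'tcp_pos': array([ 0.14783649, -0.60660146,  0.23042123]), 'tool_rot': array([-0.08420221,  0.70277385, -0.70136608,  0.08428833]), 'force': array([-0.20408201,  0.5714207 ,  0.21218906]), 'ft_torque': array([0.01317313, 0.02377475, 0.05294304]), 'finger_gap': 0.9999924601885536} 0.0187
```

View pics/top0.png

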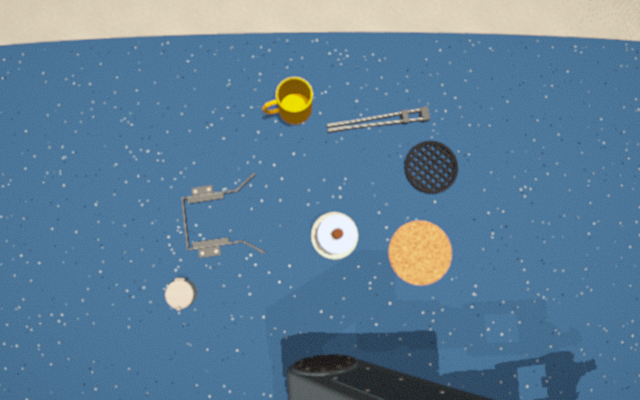

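View pics/side0.png

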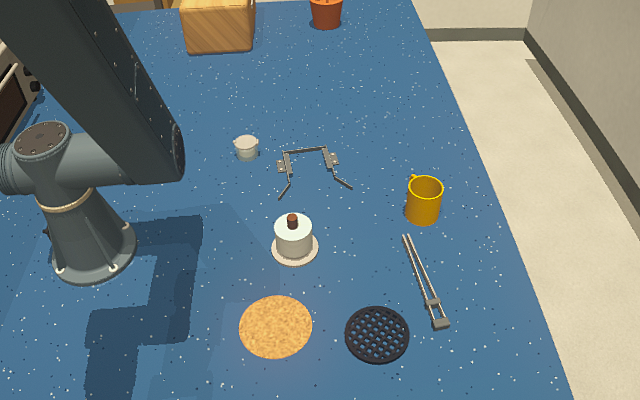

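Run:
```python
from h import *
import pickle
a,b=pickle.load(open('s0.pkl','rb'))
def blob(s,m,box):
    x0,y0,x1,y1=box; M=np.zeros(m.shape,np.uint8); M[y0:y1,x0:x1]=m[y0:y1,x0:x1]*255
    M=cv2.morphologyEx(M,cv2.MORPH_CLOSE,np.ones((9,9)))
    c=max(cv2.findContours(M,0,cv2.CHAIN_APPROX_NONE)[0],key=cv2.contourArea); return c[:,0,:]
def circ(s,c,z):
    P=np.array([onz(s,*p,z)[:2] for p in c]); (x,y),r=cv2.minEnclosingCircle(P.astype(np.float32)); return np.round([x,y,r],4)
for n,s,bx in(('top',a,dict(mat=(375,210,470,300),triv=(395,130,470,205),knob=(325,222,350,246),tin=(300,200,368,270))),('side',b,dict(mat=(225,285,325,370),triv=(335,295,425,370),knob=(283,210,303,230),tin=(262,205,328,275)))):
    f=s['frame'].astype(int);R,G,B=f[...,0],f[...,1],f[...,2]
    print(n,'mat',circ(s,blob(s,(R>B+40),bx['mat']),0.0))
    print(n,'triv',circ(s,blob(s,(B<75),bx['triv']),0.01))
    k=blob(s,(R<150)&(R>B+20),bx['knob']); print(n,'knob',cv2.boundingRect(k),k.mean(0))
    t=blob(s,(R>B-15)&(R>120),bx['tin']); print(n,'tin',cv2.boundingRect(t),circ(s,t,0.078 if n=='top' else .008))
for z in (.012,.0):
  print('br',z,[np.round(onz(a,*p,z)[:2],4) for p in((183,199),(188,248),(254,174),(263,251),(236,191),(241,241))])
o=cv2.resize(a['frame'][150:280,160:380],None,fx=3.6,fy=3.6,interpolation=cv2.INTER_CUBIC)
p=cv2.resize(b['frame'][125:275,225:365],None,fx=3.1,fy=3.1,interpolation=cv2.INTER_CUBIC)
cv2.imwrite('pics/z.png',o[:,:,::-1]);cv2.imwrite('pics/zs.png',p[:,:,::-1])
```

```text
top mat [ 0.4326 -0.2253  0.0759]
top triv [ 0.6339 -0.2596  0.0639]
top knob (332, 233, 5, 6) [333.54545455 235.63636364]
top tin (311, 212, 47, 48) [ 0.474  -0.0189  0.0511]
side mat [ 0.4343 -0.2241  0.0755]
side triv [ 0.6375 -0.2646  0.067 ]
side knob (287, 214, 11, 16) [291.70731707 221.63414634]
side tin (271, 213, 48, 55) [ 4.724e-01 -1.000e-04  8.390e-02]
br 0.012 [array([0.566, 0.327]), array([0.4521, 0.3129]), array([0.6224, 0.1606]), array([0.4429, 0.14  ]), array([0.5827, 0.2026]), array([0.4665, 0.1905])]
br 0.0 [array([0.5676, 0.3308]), array([0.4522, 0.3165]), array([0.6248, 0.1622]), array([0.4429, 0.1413]), array([0.5846, 0.2048]), array([0.4668, 0.1924])]
```

View pics/z.png

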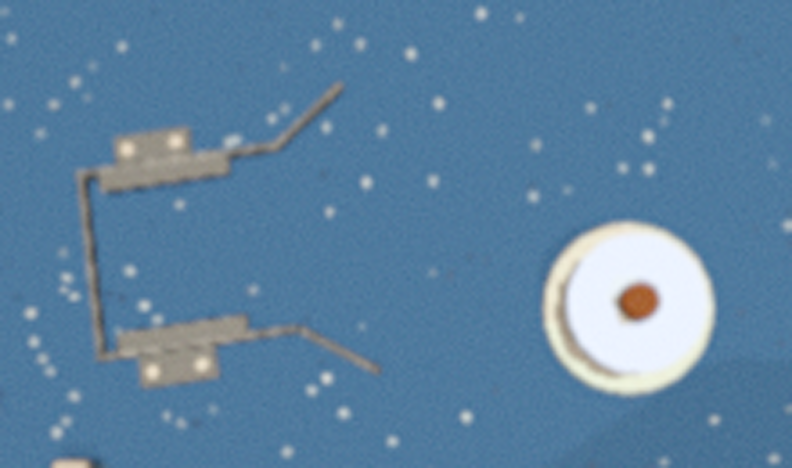

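Run:
```python
from h import *
import pickle
a,b=pickle.load(open('s0.pkl','rb'))
P=lambda u,v,z:onz(a,u/3.6+160-.4,v/3.6+150-.4,z)[:2]
S1,S2,M1,M2,W1,W2=[P(u,v,.012) for u,v in((82,174),(101,357),(277,149),(301,328),(340,87),(379,371))]
L=[P(u,v,.016) for u,v in((103,191),(229,175),(118,336),(246,316))]
print('widths',*[np.linalg.norm(x-y) for x,y in((S1,S2),(M1,M2),(W1,W2))])
print('lips',L,np.linalg.norm(L[0]-L[2]),np.linalg.norm(L[1]-L[3]),np.linalg.norm(L[0]-L[1]))
ms,mm,mw=(S1+S2)/2,(M1+M2)/2,(W1+W2)/2
print('mids',ms,mm,mw,np.linalg.norm(ms-mm),np.linalg.norm(mw-ms))
d=ms-mw;print('yaw',*[np.arctan2(*(q)[::-1]) for q in (d,ms-mm,S1-M1,S2-M2,L[0]-L[1],L[2]-L[3])], np.arctan2(*(S1-S2)[::-1])+np.pi/2)
d/=np.linalg.norm(d);o=sum(L)/4-d*.002;print('origin from lips',o,'from stop',ms-d*.056,'from mouth',mm+.071*d)
f=P(629,308,.008);print('foot',f,'r',np.linalg.norm(P(715,308,.008)-f),np.linalg.norm(P(629,394,.008)-f))
lc=P(636,305,.078);print('lid top',lc)
print('knob tri',tri(ray(a,638/3.6+159.6,300/3.6+149.6),ray(b,292,216)))
```

```text
widths 0.11909608320139849 0.11680589601123217 0.18556277762289908
lips [array([0.55665451, 0.3132829 ]), array([0.56571573, 0.23157528]), array([0.46347198, 0.30174814]), array([0.47505129, 0.21983991])] 0.09389374419545472 0.09142078932478061 0.08220851487361236
mids [0.50942069 0.32110614] [0.52489492 0.19336939] [0.53099071 0.14812723] 0.12867061814742772 0.17431858619517665
yaw 1.6948533341395857 1.6913504551185412 1.682343556650281 1.7002598870519685 1.6812431469571083 1.7112349842908743 1.6960400594267977
origin from lips [0.51547085 0.26462693] from stop [0.51635008 0.26553651] from mouth [0.51610945 0.26382374]
foot [ 0.47632196 -0.02446154] r 0.05544503665846532 0.054771339567086214
lid top [ 0.47539545 -0.02364358]
knob tri (array([ 0.47802105, -0.02250789,  0.10764491]), np.float64(0.0019250457408752227))
```

View pics/zs.png

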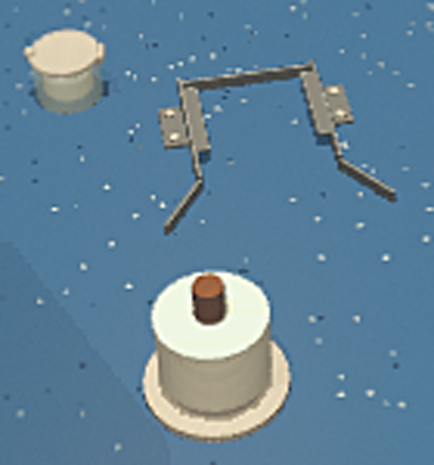

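```bash
cat >> h.py <<'E'
from scipy.spatial.transform import Rotation as Ro
def go(P,yaw=None):
    s=manip.sense(); R=Ro.from_quat(s['tool_rot']).as_matrix(); d=R.T@(np.array(P)-s['tcp_pos'])*100
    y0=np.arctan2(R[1,0],R[0,0]); dy=0
    if yaw is not None: dy=-((yaw-y0+np.pi/2)%np.pi-np.pi/2)
    print('t %.2f tcp'%s['t'],np.round(s['tcp_pos'],4),'yaw %.3f'%y0,'tilt %.4f'%R[2,1],'-> shift cm',np.round(d,2),'turn %.3f'%dy,'q',np.round(s['q'],2),'F',np.round(s['force'],1))
E
python3 - <<'E'
from h import *
t=np.array([.476,-.024]);u=np.array([np.cos(1.695),np.sin(1.695)])
for back,z in((.075,.20),(.075,.041)): print(t-u*back); go([*(t-u*back),z],1.695)
R=Ro.from_quat(manip.sense()['tool_rot']).as_matrix();print(R.round(3))
E
```

```text
[ 0.48529134 -0.09842225]
t 0.10 tcp [ 0.1478 -0.6066  0.2304] yaw -2.903 tilt -1.0000 -> shift cm [-44.81   3.14 -41.39] turn -1.456 q [-1.51  0.53  1.43  0.    1.18 -0.18] F [-0.2  0.6  0.2]
[ 0.48529134 -0.09842225]
t 0.10 tcp [ 0.1478 -0.6066  0.2304] yaw -2.903 tilt -1.0000 -> shift cm [-44.8   19.04 -41.35] turn -1.456 q [-1.51  0.53  1.43  0.    1.18 -0.18] F [-0.2  0.6  0.2]
[[-0.972 -0.     0.237]
 [-0.237  0.002 -0.972]
 [-0.    -1.    -0.002]]
```

```bash
python3 -m jog '[[[-2,0,-2],-0.06],[[-5,0,-5],-0.16],[[-8,0,-7],-0.26],[[-11,0,-10],-0.36],[[-14,0,-13],-0.46],[[-17,0,-16],-0.56],[[-20,0,-18],-0.66],[[-23,0,-21],-0.76],[[-26,0,-24],-0.86],[[-29,0,-27],-0.96],[[-32,0,-29.5],-1.06],[[-35,0,-32],-1.16],[[-38,1,-35],-1.26],[[-41,2,-38],-1.36],[[-43.5,3,-40.2],-1.42],[[-44.8,3.1,-41.4],-1.456],[[-44.8,3.1,-41.4],-1.456],[[-44.8,3.1,-41.4],-1.456]]' 6.0 40
python3 - <<'E'
from h import *
snap('wrist','w1.png')
t=np.array([.476,-.024]);u=np.array([np.cos(1.695),np.sin(1.695)])
go([*(t-u*.075),.041],1.695);go([*(t-u*.045),.041],1.695)
print(manip.sense()['finger_gap'])
E
```

```text
t: 1.6
tcp_pos: [0.4852, -0.0981, 0.1999]
tool_rot: [0.531, -0.468, 0.467, -0.53]
force: [-0.6, -0.4, 0.8]
finger_gap: 0.704
t 1.65 tcp [ 0.4849 -0.099   0.2001] yaw -1.446 tilt -1.0000 -> shift cm [-0.06 15.91  0.06] turn 0.000 q [-0.43  0.4   1.79 -0.    0.96 -0.55] F [-0.4 -0.1  0.1]
t 1.65 tcp [ 0.4849 -0.099   0.2001] yaw -1.446 tilt -1.0000 -> shift cm [-3.06 15.91  0.06] turn 0.000 q [-0.43  0.4   1.79 -0.    0.96 -0.55] F [-0.4 -0.1  0.1]
0.707662978008884
```

View pics/w1.png

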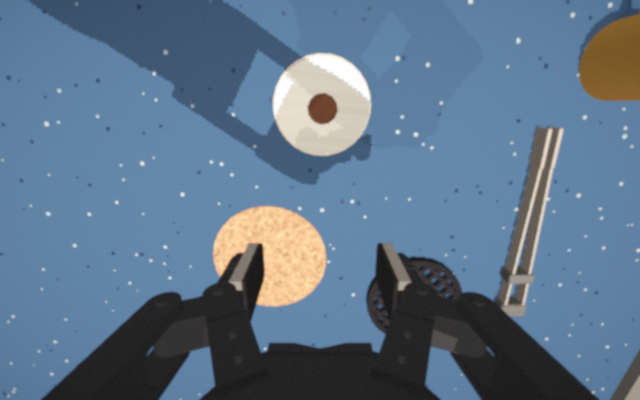

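```bash
python3 - <<'E'
from h import *
s=snap('wrist');o,d=ray(s,320,200);st=manip.sense();print('cam rel TCP (tool)',Ro.from_quat(st['tool_rot']).as_matrix().T@(o-st['tcp_pos']))
print('knob',onz(s,321.5,108,.108),'lid centre',onz(s,322,104.5,.078))
E
python3 -m jog '[[[0,1,0],0],[[0,3,0],0],[[0,6,0],0],[[0,9,0],0],[[0,12,0],0],[[0,14.5,0],0],[[0,15.5,0],0],[[0,15.8,0],0],[[0,15.8,0],0],[[0,15.8,0],0]]'
```

```text
cam rel TCP (tool) [-0.07924385 -0.14223049  0.00095154]
knob [ 0.47782172 -0.02488157  0.108     ] lid centre [ 0.47810836 -0.02246229  0.078     ]
t: 2.53
tcp_pos: [0.4859, -0.0999, 0.0434]
tool_rot: [-0.53, 0.468, -0.469, 0.53]
force: [0.9, -0.0, 0.3]
finger_gap: 0.704
```

```bash
python3 -m jog '[[[-0.8,0,0],0],[[-1.8,0,0],0],[[-2.5,0,0],0],[[-3,0,0],0],[[-3.4,0,0],0],[[-3.8,0,0],0],[[-4.2,0,0],0],[[-4.6,0,0],0],[[-5,0,0],0],[[-5.4,0,0],0],[[-5.4,0,0],0]]'
python3 - <<'E'
from h import *
s=snap('top','t2.png');f=s['frame']
cv2.imwrite('pics/t2.png',cv2.resize(f[130:310,160:460],None,fx=2.5,fy=2.5)[:,:,::-1]);go([.516,.22,.043])
E
```

```text
t: 3.45
tcp_pos: [0.4794, -0.0454, 0.0426]
tool_rot: [-0.53, 0.467, -0.469, 0.53]
force: [2.4, -1.5, 2.3]
finger_gap: 0.701
t 3.50 tcp [ 0.4793 -0.0454  0.0426] yaw -1.447 tilt -1.0000 -> shift cm [-25.89  -0.05   6.92] turn 0.000 q [-0.33  0.67  1.93  0.    0.53 -0.45] F [ 2.2 -1.8  1.3]
```

View pics/t2.png

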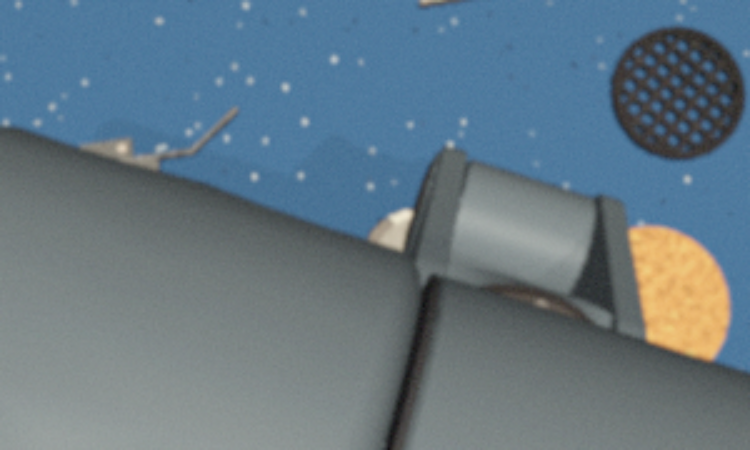

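```bash
cat >> h.py <<'E'
def knob(s,z=.108):
    f=s['frame'].astype(int); m=((f[...,0]>f[...,2]+25)&(f[...,0]<140)&(f[...,1]<90)).astype(np.uint8)
    m=cv2.morphologyEx(m,cv2.MORPH_OPEN,np.ones((3,3)))
    n,l,st,c=cv2.connectedComponentsWithStats(m)
    for i in range(1,n):
        if st[i,4]>150: print('blob',st[i],c[i].round(1),'at',onz(s,*c[i],z)[:2].round(4))
E
python3 - <<'E'
from h import *
s=snap('wrist','w2.png');knob(s)
E
```

```text
blob [ 282  183   76   93 5404] [319.8 230.8] at [ 0.4747 -0.0025]
```

View pics/w2.png

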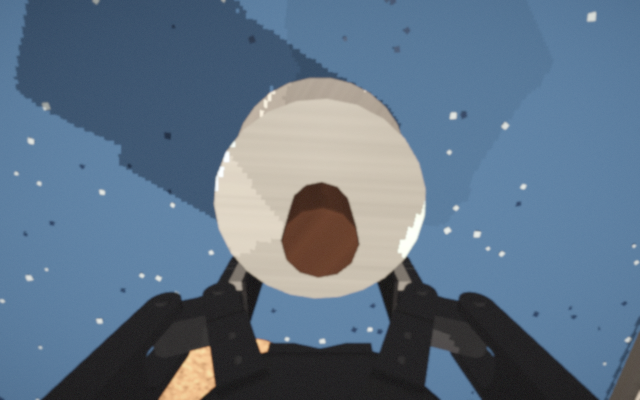

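```bash
python3 - <<'E'
from h import *
import numpy as np
s=snap('wrist');print(onz(s,320,241,.108),onz(s,320,198,.078))
E
python3 -m jog '[[[-0.3,0,0.1],0],[[-0.8,0,0.4],0],[[-1.4,0,0.8],0],[[-2,0,1.2],0],[[-2.6,0,1.6],0],[[-3.3,0,2],0],[[-4,0,2.4],0],[[-4.7,0,2.8],0],[[-5.4,0,3.2],0],[[-6.1,0,3.6],0],[[-6.8,0,4],0],[[-7.5,0,4.4],0],[[-8.2,0,4.8],0],[[-8.9,0,5.2],0],[[-9.6,0,5.7],0],[[-10.3,0,6.2],0],[[-11,0,6.7],0],[[-11.7,0,7.1],0],[[-12.2,0,7.4],0],[[-12.5,0,7.5],0]]'
python3 - <<'E'
from h import *
s=snap('wrist','w3.png');knob(s);go([.516,.2245,.043])
f=s['frame'].astype(int);m=((f.min(2)>110)&(abs(f[...,0]-f[...,2])<40)).astype(np.uint8);m[260:]=0
n,l,st,c=cv2.connectedComponentsWithStats(m);i=1+np.argmax(st[1:,4]);print(st[i])
E
```

```text
[ 0.47519004 -0.00571623  0.108     ] [ 0.47485376 -0.0023686   0.078     ]
t: 5.27
tcp_pos: [0.5346, 0.0875, 0.042]
tool_rot: [0.533, -0.469, 0.466, -0.529]
force: [-1.3, -7.0, 5.0]
finger_gap: 0.704
blob [ 280  184   76   94 5459] [318.2 232.3] at [0.53   0.1303]
blob [617 302  23  45 427] [631.4 321.2] at [0.6328 0.1124]
t 5.32 tcp [0.5347 0.0879 0.042 ] yaw -1.445 tilt -1.0000 -> shift cm [-13.79  -0.1   -0.14] turn 0.000 q [-0.04  0.71  1.77 -0.    0.66 -0.17] F [-2.  -3.5  4.1]
[  212    78   217   182 27018]
```

```bash
python3 -m jog '[[[-0.3,0,0],0],[[-0.8,0,0],0],[[-1.4,0,0],0],[[-2,0,0],0],[[-2.6,0,0],0],[[-3.3,0,0],0],[[-4,0,0],0],[[-4.7,0,0],0],[[-5.4,0,0],0],[[-6.1,0,0],0],[[-6.8,0,0],0],[[-7.5,0,0],0],[[-8.2,0,0],0],[[-8.9,0,0],0],[[-9.6,0,0],0],[[-10.3,0,0],0],[[-11,0,0],0],[[-11.6,0,0],0],[[-12,0,0],0],[[-12.2,0,0],0]]'
python3 - <<'E'
from h import *
s=snap('wrist','w4.png');knob(s);go([.516,.2245,.043])
E
```

```text
t: 6.98
tcp_pos: [0.5215, 0.2085, 0.042]
tool_rot: [0.531, -0.468, 0.468, -0.529]
force: [1.2, -6.1, 1.7]
finger_gap: 0.704
blob [ 281  184   76   94 5477] [318.9 232.3] at [0.5169 0.2513]
blob [624 376  16  24 183] [630.8 385.8] at [0.6323 0.2066]
t 7.03 tcp [0.5215 0.2087 0.042 ] yaw -1.446 tilt -1.0000 -> shift cm [-1.64 -0.1  -0.34] turn 0.000 q [ 0.18  0.73  1.73 -0.    0.69  0.06] F [ 0.3 -3.1  2. ]
```

View pics/w4.png

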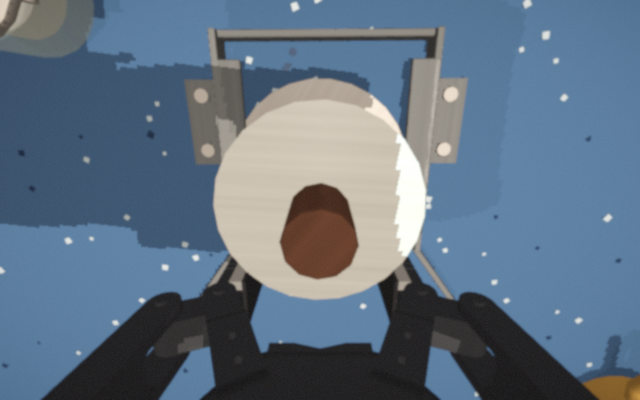

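```bash
python3 -m jog '[[[-0.3,0,0],0],[[-0.6,0,0],0],[[-0.9,0,0],0],[[-1.2,0,0],0],[[-1.4,0,0],0],[[-1.5,0,0],0],[[-1.6,0,0],0],[[-1.6,0,0],0]]'
python3 - <<'E'
from h import *
s=snap('wrist');knob(s);go([.516,.2245,.043])
print('stopwall',onz(s,326,35,.012))
E
python3 -m jog '[[[-0.1,0,0],0],[[-0.2,0,0],0],[[-0.3,0,0],0],[[-0.3,0,0],0]]'
python3 - <<'E'
from h import *
s=snap('wrist','w5.png');knob(s);go([.516,.2245,.043])
E
```

```text
t: 7.7
tcp_pos: [0.5194, 0.2242, 0.042]
tool_rot: [0.531, -0.468, 0.468, -0.529]
force: [0.8, -4.7, 1.3]
finger_gap: 0.702
blob [ 281  184   76   94 5476] [318.9 232.2] at [0.5148 0.2671]
t 7.75 tcp [0.5194 0.2243 0.042 ] yaw -1.447 tilt -1.0000 -> shift cm [-0.07 -0.1  -0.33] turn 0.000 q [ 0.21  0.73  1.72 -0.    0.7   0.09] F [ 0.1 -4.6  1.6]
stopwall [0.50953337 0.33638516 0.012     ]
t: 8.08
tcp_pos: [0.5193, 0.2277, 0.042]
tool_rot: [0.531, -0.468, 0.468, -0.53]
force: [-0.0, -3.3, 1.2]
finger_gap: 0.7
blob [ 281  184   76   94 5461] [318.9 232. ] at [0.5147 0.2705]
t 8.13 tcp [0.5193 0.2277 0.042 ] yaw -1.447 tilt -1.0000 -> shift cm [ 0.28 -0.1  -0.37] turn 0.000 q [0.22 0.73 1.71 0.   0.7  0.09] F [-0.3 -3.9  1.1]
```

```bash
for i in 1 2; do python3 -m jog '[[[-0.1,0,0],0],[[-0.2,0,0],0],[[-0.2,0,0],0]]' | grep -E 'tcp|force'; done
```

```text
tcp_pos: [0.5194, 0.2292, 0.0422]
force: [-0.1, -6.6, 0.7]
tcp_pos: [0.5193, 0.2301, 0.0425]
force: [0.7, -10.7, 3.4]
```

```bash
python3 -m jog '[[[-0.1,0,0],0],[[-0.2,0,0],0],[[-0.2,0,0],0]]' | grep -E 'tcp|force'
python3 - <<'E'
from h import *
s=snap('wrist','w6.png');knob(s);go([.516,.2645,.13])
E
```

```text
tcp_pos: [0.5192, 0.2311, 0.0428]
force: [1.1, -14.5, 6.3]
blob [ 281  184   76   93 5419] [318.8 232. ] at [0.5144 0.2739]
t 8.93 tcp [0.5192 0.2311 0.0428] yaw -1.444 tilt -1.0000 -> shift cm [-3.32 -8.73  0.09] turn 0.000 q [ 0.22  0.73  1.71 -0.01  0.7   0.1 ] F [ -0.3 -15.1   6. ]
```

View pics/w6.png

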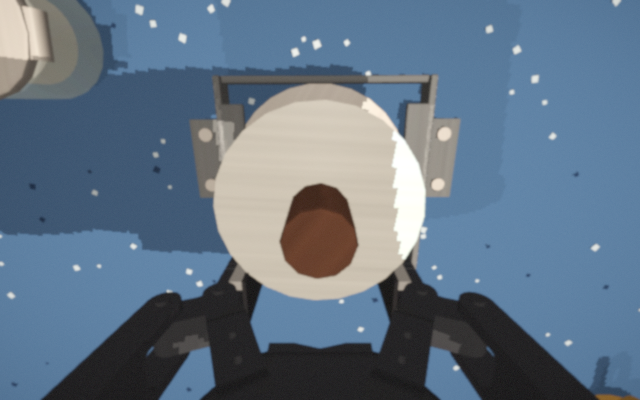

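```bash
python3 - <<'E'
from h import *
s=snap('wrist');u=np.array([np.cos(1.695),np.sin(1.695)]);p=manip.sense()['tcp_pos'][:2]
for c in(.036,.040,.044):
    t=p+u*c; print(c,t,'knob',proj(s,[*t,.108]),'lid far',proj(s,[*(t+u*.0415),.078]),'near',proj(s,[*(t-u*.0415),.078]),'foot',proj(s,[*(t+u*.054),.008]))
o=np.array([.516,.2645]);print('stop top/inner base',proj(s,[*(o+u*.055),.012]))
for v in (74,76,79,82): print(v,onz(s,326,v,.012),(onz(s,326,v,.012)[:2]-o)@u)
E
python3 -m jog '[[[0.3,0,0],0],[[0.8,0,0],0],[[1.6,0,0],0],[[2.4,0,0],0],[[3,0,0],0],[[3.3,0,0],0],[[3.3,-1,0],0],[[3.3,-3,0],0],[[3.3,-6,0],0],[[3.3,-9,0],0],[[3.3,-12,0],0],[[3.3,-13.5,0],0],[[3.3,-14,0],0],[[3.3,-14,0],0]]'
python3 - <<'E'
from h import *
s=snap('wrist','w7.png');b=snap('side');knob(s);go([.516,.2645,.13])
p=cv2.resize(b['frame'][110:220,240:370],None,fx=3.4,fy=3.4,interpolation=cv2.INTER_CUBIC)
cv2.imwrite('pics/c7.png',np.hstack([p[:300],s['frame'][:300,140:500]])[:,:,::-1])
E
```

```text
0.036 [0.51473459 0.26685955] knob [316.91907644 253.35167348] lid far [317.7339789  106.15304131] near [317.71442782 302.86935888] foot [318.71876256  80.97512331]
0.04 [0.51423905 0.27082874] knob [316.90858946 241.28427578] lid far [317.73508035  94.10818149] near [317.71524156 295.23427838] foot [318.72701086  73.34706137]
0.044 [0.51374352 0.27479792] knob [316.89777409 228.85831887] lid far [317.73619823  81.75860356] near [317.71606689 287.44764649] foot [318.73538503  65.6003231 ]
stop top/inner base [320.4123898   83.40348426]
74 [0.51162898 0.32425944 0.012     ] 0.059840592351903
76 [0.51176459 0.32324793 0.012     ] 0.058820071145217534
79 [0.51196902 0.32172299 0.012     ] 0.05728156149775769
82 [0.51217469 0.3201888  0.012     ] 0.05573370479765211
t: 10.15
tcp_pos: [0.5242, 0.2014, 0.1843]
tool_rot: [-0.529, 0.467, -0.469, 0.531]
force: [0.4, -0.9, -0.7]
finger_gap: 0.704
blob [303 104  29  30 668] [317.  118.6] at [0.515  0.2682]
t 10.25 tcp [0.5226 0.201  0.1818] yaw -1.447 tilt -1.0000 -> shift cm [-6.38  5.18  0.14] turn 0.000 q [0.17 0.5  1.65 0.   0.99 0.04] F [-0.4 -0.3  0.5]
```

View pics/c7.png

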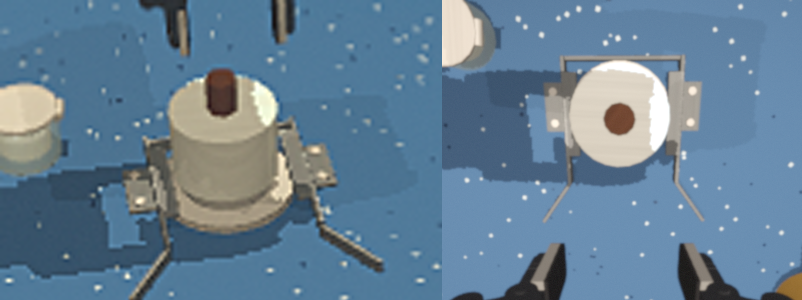

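Run:
```python
from h import *
s=snap('wrist');u=np.array([np.cos(1.695),np.sin(1.695)])
f=s['frame'].astype(int);m=((f.min(2)>125)).astype(np.uint8)*255
M=np.zeros_like(m);M[50:175,258:378]=m[50:175,258:378]
c=max(cv2.findContours(M,0,1)[0],key=cv2.contourArea)
h=cv2.convexHull(c)[:,0];P=np.array([onz(s,*p,.078)[:2] for p in h],np.float32);(x,y),r=cv2.minEnclosingCircle(P);print('lid',x,y,r,cv2.boundingRect(c))
print('column 345 & 318 profile',f[50:70,345].sum(1),f[50:70,318].sum(1))
for v in(57,58,59,60,61,62):
    w=onz(s,320,v,.012)[:2];print(v,w,'stop - lid along u',(w-[x,y])@u)
for n,p in(('screws',[(249,91),(251,126),(392,91),(387,125)]),): print([onz(s,*q,.013)[:2].round(4) for q in p])
```

```text
lid 0.5149244070053101 0.2782135605812073 0.059350404888391495 (258, 52, 120, 116)
column 345 & 318 profile [393 398 394 403 417 443 460 450 383 298 309 368 389 397 404 450 559 671
 737 762] [396 392 394 406 429 455 467 456 426 462 614 720 765 765 765 765 765 765
 756 691]
57 [0.50853683 0.32097734] stop - lid along u 0.04322567483958252
58 [0.50864731 0.32009369] stop - lid along u 0.042335145131806536
59 [0.50875801 0.31920831] stop - lid along u 0.041442872157656394
60 [0.50886892 0.31832119] stop - lid along u 0.04054885090000134
61 [0.50898005 0.31743234] stop - lid along u 0.03965307632245884
62 [0.5090914  0.31654174] stop - lid along u 0.03875554336930226
[array([0.4413, 0.281 ]), array([0.445 , 0.2468]), array([0.5845, 0.2989]), array([0.586 , 0.2654])]
```

```bash
python3 -m jog '[[[-1,0,0],0],[[-2.5,0,0],0],[[-4.2,0,0],0],[[-5.6,0,0],0],[[-6.4,0,0],0],[[-6.6,0,0.1],0],[[-6.6,1,0.1],0],[[-6.6,3,0.1],0],[[-6.6,5.5,0.1],0],[[-6.6,7.5,0.1],0],[[-6.6,8.8,0.1],0],[[-6.6,9.4,0.1],0],[[-6.6,9.5,0.1],0],[[-6.6,9.5,0.1],0]]' 5.0 80
python3 - <<'E'
from h import *
go([.515,.2665,.084],1.695)
E
```

```text
t: 11.47
tcp_pos: [0.5163, 0.2662, 0.0869]
tool_rot: [0.53, -0.468, 0.468, -0.53]
force: [0.7, 0.7, 0.1]
finger_gap: 0.58
t 11.47 tcp [0.5163 0.2662 0.0869] yaw -1.447 tilt -1.0000 -> shift cm [-0.05  0.29 -0.13] turn -0.001 q [ 0.28  0.67  1.66 -0.    0.81  0.16] F [0.7 0.7 0.1]
```

```bash
python3 -m jog '[[[0,0.2,0],0],[[0,0.4,0],0],[[0,0.4,0],0],[[0,0.4,0],0]]' | grep -E tcp\|force
python3 -m jog '[[[0,0,0],0],[[0,0,0],0],[[0,0,0],0],[[0,0,0],0],[[0,0,0],0],[[0,0,0],0],[[0,0,0],0],[[0,0,0],0]]' 1.8 80
python3 -m jog '[[[0,-0.1,0],0],[[0,-0.2,0],0],[[0,-0.3,0],0],[[0,-0.4,0],0],[[0,-0.5,0],0],[[0,-0.5,0],0]]'
```

```text
tcp_pos: [0.5165, 0.2667, 0.0838]
force: [0.6, 0.7, -0.3]
t: 12.47
tcp_pos: [0.5152, 0.2662, 0.0837]
tool_rot: [0.531, -0.468, 0.468, -0.53]
force: [-2.9, -1.1, 6.0]
finger_gap: 0.255
t: 12.97
tcp_pos: [0.5161, 0.2665, 0.0879]
tool_rot: [0.53, -0.468, 0.468, -0.53]
force: [-0.5, -0.8, -6.7]
finger_gap: 0.251
```

```bash
python3 -m jog '[[[0,-0.2,0],0],[[0,-0.4,0],0],[[0,-0.6,0],0],[[0,-0.8,0],0],[[0,-1,0],0],[[0,-1.2,0],0]]'
python3 -m jog '[[[0,-0.3,0],0],[[0,-0.6,0],0],[[0,-0.9,0],0],[[0,-1.2,0],0],[[0,-1.5,0],0],[[0,-1.8,0],0],[[0,-2.1,0],0],[[0,-2.4,0],0],[[0,-2.7,0],0],[[0,-3,0],0],[[0,-3.3,0],0],[[0,-3.6,0],0],[[0,-4.0,0],0],[[0,-4.5,0],0],[[0,-5.2,0],0],[[0,-6,0],0],[[0,-6.4,0],0],[[0,-6.5,0],0],[[0,-6.5,0],0]]'
python3 - <<'E'
from h import *
b=snap('side');s=snap('wrist')
p=cv2.resize(b['frame'][80:220,240:370],None,fx=3,fy=3,interpolation=cv2.INTER_CUBIC)
cv2.imwrite('pics/c8.png',np.hstack([p[:400],s['frame'][:,140:500]])[:,:,::-1]);go([.636,-.262,.18])
E
```

```text
t: 13.47
tcp_pos: [0.516, 0.2665, 0.1004]
tool_rot: [0.53, -0.468, 0.468, -0.53]
force: [0.4, -1.8, -6.1]
finger_gap: 0.253
t: 15.05
tcp_pos: [0.5166, 0.2667, 0.166]
tool_rot: [-0.53, 0.468, -0.468, 0.53]
force: [-0.4, 0.6, -1.4]
finger_gap: 0.251
t 15.15 tcp [0.5161 0.2666 0.1652] yaw -1.447 tilt -1.0000 -> shift cm [53.93 -1.48  5.37] turn 0.000 q [0.28 0.55 1.61 0.   0.98 0.16] F [-0.4  0.  -1.3]
```

View pics/c8.png

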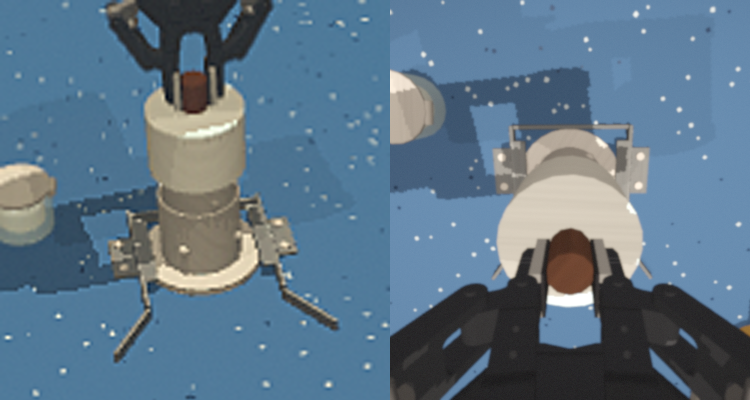

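```bash
python3 -m jog '[[[0,-1,0],0],[[0.5,-2,0],0],[[1.5,-2,0.1],0],[[3,-2,0.3],0],[[5,-2,0.5],0],[[7.5,-2,0.8],0],[[10,-2,1],0],[[13,-2,1.3],0],[[16,-2,1.6],0],[[19,-2,1.9],0],[[22,-2,2.2],0],[[25,-2,2.5],0],[[28,-2,2.8],0],[[31,-2,3.1],0],[[34,-2,3.4],0],[[37,-2,3.7],0],[[40,-2,4],0],[[43,-2,4.3],0],[[45.5,-2,4.5],0],[[47.5,-2,4.7],0]]' | head -4
python3 -m jog '[[[1.5,0,0.2],0],[[3,0,0.3],0],[[4.5,0,0.45],0],[[5.5,0,0.55],0],[[6.2,0,0.6],0],[[6.4,0,0.65],0],[[6.4,0,0.65],0],[[6.4,0,0.65],0]]'
python3 - <<'E'
from h import *
def circ(s,z,bx):
    f=s['frame'].astype(int);m=(f[...,2]<75).astype(np.uint8)*255;M=np.zeros_like(m);x0,y0,x1,y1=bx;M[y0:y1,x0:x1]=m[y0:y1,x0:x1];return M
s=snap('wrist','w9.png');go([.636,-.262,.0745+.003],1.695);
for P in([.636,-.262,.01],[.636,-.192,.01],[.7,-.262,.01]):print(proj(s,P))
f=s['frame'].astype(int);m=((f.max(2)<80)).astype(np.uint8);m[230:]=0
n,l,st,c=cv2.connectedComponentsWithStats(cv2.morphologyEx(m,cv2.MORPH_CLOSE,np.ones((9,9))))
print([(q.tolist(),onz(s,q[0]+q[2]/2,q[1],.01)[:2].round(4)) for q in st[1:] if q[4]>300])
E
```

```text
t: 16.82
tcp_pos: [0.6216, -0.2026, 0.1857]
tool_rot: [0.53, -0.468, 0.469, -0.529]
force: [0.6, 0.0, -2.6]
t: 17.48
tcp_pos: [0.6358, -0.2607, 0.1852]
tool_rot: [-0.53, 0.468, -0.468, 0.53]
force: [0.2, 1.1, -1.6]
finger_gap: 0.252
t 17.53 tcp [ 0.6358 -0.2605  0.1852] yaw -1.446 tilt -1.0000 -> shift cm [ 0.16 10.77  0.  ] turn 0.001 q [-0.55  0.66  1.31  0.    1.18 -0.68] F [-0.3 -0.9 -0.3]
[319.04149269 176.98295432]
[327.25490825 112.90828559]
[374.94988903 183.79554932]
[([264, 117, 113, 72, 4050], array([ 0.6295, -0.197 ]))]
```

```bash
python3 -m jog '[[[0,0.5,0],0],[[0,1.5,0],0],[[0,2.8,0],0],[[0,4.1,0],0],[[0,5.4,0],0],[[0,6.7,0],0],[[0,8,0],0],[[0,9,0],0],[[0,9.7,0],0],[[0,10.2,0],0],[[0,10.5,0],0],[[0,10.6,0],0],[[0,10.7,0],0],[[0,10.7,0],0],[[0,10.7,0],0]]' | grep -E tcp\|force
for i in 1 2; do python3 -m jog '[[[0,0.1,0],0],[[0,0.2,0],0],[[0,0.2,0],0],[[0,0.2,0],0]]' | grep -E tcp\|force; done
```

```text
tcp_pos: [0.6364, -0.2618, 0.079]
force: [0.4, -0.2, -1.3]
tcp_pos: [0.636, -0.2616, 0.0763]
force: [0.1, 0.2, -0.8]
tcp_pos: [0.6359, -0.2616, 0.0741]
force: [-0.7, 0.2, -0.6]
```

```bash
for i in 1 2; do python3 -m jog '[[[0,0.05,0],0],[[0,0.1,0],0],[[0,0.1,0],0],[[0,0.1,0],0]]' | grep -E tcp\|force; done
```

```text
tcp_pos: [0.6361, -0.2617, 0.0738]
force: [-1.1, 1.0, 2.4]
tcp_pos: [0.6361, -0.2618, 0.0738]
force: [-2.9, 0.0, 7.3]
```

```bash
python3 -m jog '[[[0,-0.1,0],0],[[0,-0.1,0],0]]' | grep -E tcp\|force
python3 -m jog '[[[0,0,0],0],[[0,0,0],0],[[0,0,0],0],[[0,0,0],0],[[0,0,0],0],[[0,0,0],0]]' 5.0 40
python3 -m jog '[[[0,-0.3,0],0],[[0,-1,0],0],[[0,-2,0],0],[[0,-4,0],0],[[0,-6.5,0],0],[[0,-9,0],0],[[0,-11,0],0],[[0,-11.5,0],0]]' 8.5
python3 - <<'E'
from h import *
s=snap('wrist','w10.png');knob(s,.098)
b=snap('side','s10.png');knob(b,.098);a=snap('top','t10.png');u=[np.cos(1.695),np.sin(1.695)]
# open tin in its bracket: side view tin rim
cv2.imwrite('pics/c11.png',np.hstack([cv2.resize(b['frame'][110:220,240:370],None,fx=3,fy=3),cv2.resize(a['frame'][170:270,150:280],None,fx=3,fy=3.3)])[:,:,::-1])
go([.516,.2645,.16])
E
```

```text
tcp_pos: [0.6362, -0.2618, 0.0738]
force: [-1.2, 0.3, 3.8]
t: 20.78
tcp_pos: [0.636, -0.2616, 0.0731]
tool_rot: [-0.53, 0.468, -0.468, 0.53]
force: [0.8, -0.6, -0.3]
finger_gap: 0.584
t: 21.45
tcp_pos: [0.6384, -0.263, 0.1941]
tool_rot: [-0.529, 0.465, -0.471, 0.531]
force: [1.0, 0.2, 1.2]
finger_gap: 0.996
blob [305 175  23  29 577] [316.1 189.3] at [ 0.636  -0.2562]
blob [311   3  31  27 686] [326.   15.5] at [0.6125 0.965 ]
blob [373 304  12  17 164] [378.6 311.8] at [ 0.634  -0.2691]
t 21.60 tcp [ 0.6359 -0.2616  0.1889] yaw -1.447 tilt -1.0000 -> shift cm [-53.69   2.85  -5.39] turn 0.000 q [-0.55  0.66  1.3   0.    1.18 -0.68] F [-1.1 -0.6 -0.2]
```

```bash
python3 -m jog '[[[-2,0,-0.2],0],[[-5,0,-0.5],0],[[-8.5,0,-0.8],0],[[-12,0,-1.2],0],[[-15.5,0,-1.6],0],[[-19,0,-2],0],[[-22.5,0,-2.3],0],[[-26,0,-2.6],0],[[-29.5,0,-3],0],[[-33,0,-3.3],0],[[-36.5,0,-3.6],0],[[-40,0,-4],0],[[-43.5,0,-4.3],0],[[-47,0,-4.6],0],[[-50.5,0,-5],0],[[-54,0,-5.3],0],[[-57,0,-5.3],0],[[-59,0,-5.3],0],[[-59.7,0,-5.3],0],[[-59.7,0,-5.3],0]]' 5.0 40
python3 - <<'E'
from h import *
u=np.array([np.cos(1.695),np.sin(1.695)]);go([*(np.array([.5158,.2665])+u*.06),.024],1.695)
b=snap('side');a=snap('top')
p=cv2.resize(b['frame'][70:200,240:370],None,fx=3,fy=3)
cv2.imwrite('pics/c12.png',p[:,:,::-1])
E
```

```text
t: 23.27
tcp_pos: [0.5082, 0.3253, 0.1867]
tool_rot: [0.532, -0.468, 0.467, -0.53]
force: [0.6, -0.4, 0.2]
finger_gap: 0.586
t 23.27 tcp [0.5082 0.3253 0.1867] yaw -1.444 tilt -1.0000 -> shift cm [-0.08 16.27  0.07] turn 0.003 q [ 0.38  0.55  1.53 -0.    1.06  0.26] F [ 0.6 -0.4  0.2]
```

```bash
python3 -m jog '[[[0,1,0],0],[[0,3,0],0],[[0,6,0],0],[[0,9,0],0],[[0,11.5,0],0],[[0,13.5,0],0],[[0,15,0],0],[[0,15.9,0],0],[[0,16.2,0],0],[[0,16.2,0],0]]' | grep -E tcp\|force
python3 -m jog '[[[0.3,0,0],0],[[0.8,0,0],0],[[1.3,0,0],0],[[1.7,0,0],0],[[2,0,0],0],[[2.3,0,0],0],[[2.6,0,0],0],[[2.9,0,0],0],[[3.2,0,0],0],[[3.5,0,0],0],[[3.5,0,0],0]]'
python3 - <<'E'
from h import *
s=snap('wrist','w11.png');go([.5383-.0046,.086+.0367,.024],1.695)
E
```

```text
tcp_pos: [0.5095, 0.3231, 0.0255]
force: [-0.4, -0.6, 0.9]
t: 25.12
tcp_pos: [0.5146, 0.2895, 0.0267]
tool_rot: [-0.53, 0.468, -0.468, 0.531]
force: [-0.9, 2.8, 3.0]
finger_gap: 0.585
t 25.17 tcp [0.5146 0.2895 0.0267] yaw -1.447 tilt -1.0000 -> shift cm [16.79  0.27 -0.17] turn 0.000 q [ 0.32  0.77  1.66 -0.    0.71  0.2 ] F [-0.2  2.7  3.7]
```

```bash
python3 -m jog '[[[0.4,0,0],0],[[1.1,0,0],0],[[1.9,0,0],0],[[2.8,0,0],0],[[3.7,0,0],0],[[4.6,0,0],0],[[5.5,0,0],0],[[6.4,0,-0.1],0],[[7.3,0,-0.1],0],[[8.2,0,-0.1],0],[[9.1,0,-0.1],0],[[10,0,-0.1],0],[[10.9,0,-0.1],0],[[11.8,0,-0.1],0],[[12.7,0,-0.2],0],[[13.6,0,-0.2],0],[[14.5,0,-0.2],0],[[15.4,0,-0.2],0],[[16.3,0,-0.2],0],[[16.8,0,-0.2],0]]'
python3 - <<'E'
from h import *
s=snap('wrist','w12.png');b=snap('side','s12.png');go([.4287,-.188,.0255],1.695)
# rim of tin in the side view
f=b['frame'].astype(int);m=((f[...,0]>f[...,2]-10)&(f[...,0]>110)).astype(np.uint8);m[:150]=0;m[260:]=0;m[:,:230]=0;m[:,360:]=0
n,l,st,c=cv2.connectedComponentsWithStats(m)
for q in st[1:]:
    if q[4]>200:print(q,onz(b,q[0]+q[2]/2,q[1]+q[3],0)[:2])
E
```

```text
t: 26.83
tcp_pos: [0.5326, 0.1223, 0.0266]
tool_rot: [-0.53, 0.468, -0.468, 0.53]
force: [-0.8, 7.3, 4.7]
finger_gap: 0.585
t 26.93 tcp [0.5327 0.1217 0.0264] yaw -1.447 tilt -1.0000 -> shift cm [ 29.44   0.11 -14.15] turn -0.000 q [ 0.02  0.74  1.77 -0.    0.63 -0.1 ] F [0.6 0.2 0.1]
[ 296  181   45   49 1474] [0.53562949 0.02937895]
```

```bash
python3 -m jog '[[[0.3,0,0],0],[[0.8,0,-0.2],0],[[1.4,0,-0.5],0],[[2.1,0,-0.8],0],[[2.8,0,-1.2],0],[[3.6,0,-1.6],0],[[4.4,0,-2],0],[[5.2,0,-2.4],0],[[6,0,-2.8],0],[[6.8,0,-3.2],0],[[7.6,0,-3.6],0],[[8.4,0,-4],0],[[9.2,0,-4.4],0],[[10,0,-4.8],0],[[10.8,0,-5.2],0],[[11.6,0,-5.6],0],[[12.4,0,-6],0],[[13.2,0,-6.4],0],[[14,0,-6.8],0],[[14.4,0,-7],0]]' | grep -E tcp\|force
python3 -m jog '[[[0.4,0,-0.2],0],[[1.1,0,-0.5],0],[[1.9,0,-0.9],0],[[2.7,0,-1.3],0],[[3.5,0,-1.7],0],[[4.3,0,-2.1],0],[[5.1,0,-2.5],0],[[5.9,0,-2.9],0],[[6.7,0,-3.2],0],[[7.5,0,-3.6],0],[[8.3,0,-4],0],[[9.1,0,-4.4],0],[[9.9,0,-4.8],0],[[10.7,0,-5.2],0],[[11.4,0,-5.5],0],[[11.9,0,-5.7],0],[[12,0,-5.8],0]]'
python3 - <<'E'
from h import *
b=snap('side','s13.png');go([.4287,-.188,.0255],1.695)
f=b['frame'].astype(int)
m=((abs(f[...,0]-f[...,2])<45)&(f[...,0]>f[...,2]-10)&(f[...,0]>110)).astype(np.uint8);m[:150]=0;m[:,:220]=0;m[:,340:]=0
n,l,st,c=cv2.connectedComponentsWithStats(m)
for q in st[1:]:
    if q[4]>150:print('tin',q,onz(b,q[0]+q[2]/2,q[1]+q[3],0)[:2])
E
```

```text
tcp_pos: [0.4805, -0.0301, 0.0263]
force: [0.6, 3.0, -0.2]
t: 30.02
tcp_pos: [0.4383, -0.1564, 0.0263]
tool_rot: [-0.53, 0.468, -0.469, 0.53]
force: [1.6, 1.9, -1.4]
finger_gap: 0.583
t 30.07 tcp [ 0.4384 -0.1562  0.0264] yaw -1.448 tilt -1.0000 -> shift cm [ 3.03  0.09 -1.35] turn -0.001 q [-0.58  0.7   1.98 -0.    0.46 -0.71] F [-0.2 -0.2  0.5]
tin [323 150  16  25 182] [0.57824034 0.21993627]
tin [246 156  42  43 959] [0.41164863 0.14333212]
tin [ 254  277   52   57 1576] [ 0.44402532 -0.24490532]
```

```bash
python3 -m jog '[[[0.3,0,-0.1],0],[[0.8,0,-0.4],0],[[1.3,0,-0.6],0],[[1.8,0,-0.8],0],[[2.3,0,-1],0],[[2.7,0,-1.2],0],[[3,0,-1.3],0],[[3.1,0,-1.4],0],[[3.1,0,-1.4],0],[[2.6,0,-1.4],0],[[1.5,0,-1.4],0],[[0,0,-1.4],0],[[-1.5,0,-1.4],0],[[-2.5,0,-1.4],0],[[-3,-0.5,-1.4],0],[[-3,-2,-1.4],0],[[-3,-5,-1.4],0],[[-3,-9,-1.4],0]]'
python3 -m jog '[[[-1,-3,0],0],[[-4,-6,0],0],[[-8,-9,0],0],[[-12,-10,0],0],[[-16,-10,0],0],[[-20,-10,0],0],[[-24,-10,0],0],[[-26,-10,0],0],[[-26,-10,0],0],[[-26,-10,0],0]]'
python3 - <<'E'
from h import *
a=snap('top','t14.png');b=snap('side','s14.png')
cv2.imwrite('pics/fin.png',np.hstack([cv2.resize(b['frame'][130:380,220:460],None,fx=1.66,fy=1.66),cv2.resize(a['frame'][90:310,300:480],None,fx=1.88,fy=1.886)])[:415,:,::-1])
E
```

```text
t: 31.57
tcp_pos: [0.4194, -0.1261, 0.1158]
tool_rot: [0.531, -0.47, 0.466, -0.53]
force: [2.0, -1.1, -0.2]
finger_gap: 0.585
t: 32.4
tcp_pos: [0.3881, 0.1319, 0.2167]
tool_rot: [-0.531, 0.467, -0.467, 0.531]
force: [0.2, 0.4, 1.2]
finger_gap: 0.583
```

View pics/fin.png

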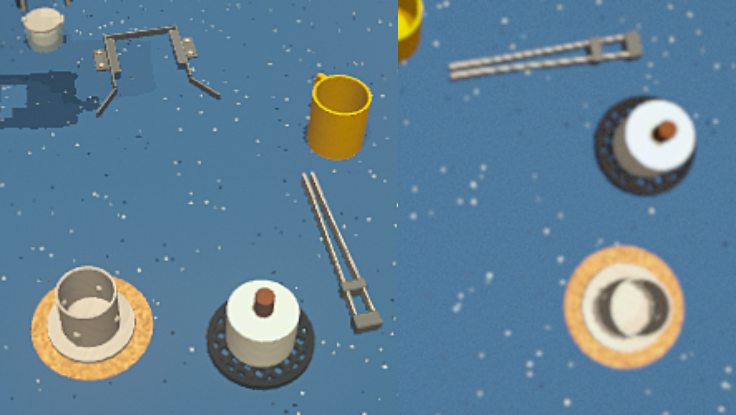

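```bash
python3 -m jog '[[[0,0,0],0],[[0,0,0],0],[[0,0,0],0],[[0,0,0],0]]' | head -2; python3 -c "
from h import *
print(abs(manip.sense()['qd']).max()); print(workorder.sign_off())"
```

```text
t: 32.83
tcp_pos: [0.3887, 0.1301, 0.2163]
0.0074579369462418835
the job is handed in; nothing more can be done
None
```

I finished the whole job in the order asked and handed it in at 32.8 s, well under the 72 s limit.

- **Pushing in:** I pushed the closed tin by the lid's side with both fingers until the force rose to about 15 N at the stop. The knob then measured as fully home to within about 3 mm.
- **Lid:** I drew it straight up by the knob while the tin stayed down in the bracket. I lowered it onto the trivet until it touched, with a peak force of about 7 N.
- **Sliding out:** I pushed the open tin by its side, without gripping it, out of the bracket and onto the mat, then moved clear.

**Last checks:** The final side and top pictures show:
- The tin is upright, with cork visible all around its foot.
- The lid is knob-up and wholly within the trivet.
- The mug and tong are standing as before. The salt cellar, partly cropped in that picture, looks undisturbed. I judged this by eye, not by measuring positions.
- The robot is touching nothing and was at rest.

**Weaker points:**
- My circle fit for the lid's outline failed, so the home position rests on the knob position and the force.
- While pressing against the stop, the upward force rose to about 6 N, so the tin may have rocked slightly under the lips. The later pictures show it standing flat.

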